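# Build up the probe-station sample stage

### The arm

A 6-joint arm with a two-finger parallel gripper is mounted at the origin on the work surface. World frame = base frame: x ahead of the robot, y to its left, z up, the work surface at z = 0. Lengths are in mm, angles in rad, forces in N, time in s.
With the tool pointing down it reaches from about 400 to 925 mm from the base axis. Payload 12.5 kg.
Tool frame: the origin (TCP) lies at the very end of the fingers, on their centre line; the grasp point (between the pads) lies 19 mm behind it (env.grip_point_offset is the distance from the TCP to the grasp point, in mm); z points along the fingers, y is the direction in which the jaws open and shut (so a half turn about z gives the same grasp; the last joint's range is limited). The gripper opens to 95 mm and grips with 3 to 60 N. Pads are 20 mm wide; open, the fingers measure 119 mm over their backs; the gripper's body (75 mm by 180 mm) begins 59 mm behind the grasp point.
Start: joints at [1.132, 0.491, 1.559, -0, 1.092, -0.106], TCP at [204.165, 590.731, 214.661] pointing down, gripper open.
Joint ranges: [-3.1, 3.1], [-0.84, 2.19], [0.05, 2.79], [-1.13, 4.28], [0.06, 2.93], [-2.69, 2.69]. Speed limits (rad/s): [2.22, 2.22, 2.79, 3.14, 3.14, 3.14].

### API

Orientations are given as [roll, pitch, yaw] about the fixed x, y, z axes, in that order (R = Rz(yaw) Ry(pitch) Rx(roll)).
In Python, from cell import env gives the robot as it stands.
- The arm moves only by the tool drive_tool, never from a script. Its argument "commands" is a list of rows, each an object of numbers: "dx", "dy", "dz": the shift along the world's x, y, z in mm; "yaw": the turn about the world's z in degrees. In form: [{"dx": .., "dy": .., "dz": .., "yaw": ..}, ...]. A call has 1 to 5 rows; each row shifts and turns the commanded pose from where the row before left it; what a row does not reach is not made up. A row lasts 1/12 s, in which the tool goes at most 41.7 mm and 7.16 degrees, less where a joint would pass 70% of its speed; a pose out of reach is approached as far as the arm can. A call with a gripper value outside its range is refused whole. "grip" is the opening, from 0 (shut) to 1 (fully open), set as the call begins (left out, the last holds). The fingers move at their own pace and stop on an object; the grip force is fixed at half the most. Time passes only in rows, so rows that do not move let the fingers close. It gives the time, the measured TCP pose, the force and the opening at its end, in the units of the state.
- env.state(): the state, without advancing time (a new reading comes with each control period).
- env.read_camera(name): name is "side" or "top"; returns the picture (480x640x3 uint8, red, green, blue); there is no depth.
- env.calibration(name): a dict with "intrinsics" (3x3 intrinsics, pixels), "rvec" (rotation vector, rad) and "tvec" (3), from world to camera coordinates, as OpenCV has them. Camera axes: x right, y down, z forward; pixel columns grow to the right and rows downward; lengths in mm; the calibration is good to about 2 mm. A picture is of the moment at which its call begins. calibration takes no time and is no camera call.
- env.job_done(): hands the job in, once; it reports no verdict.
Trained networks look in the newest picture that a camera, given by its name, has taken for a name from the list of things; names that differ only in an ending like _2 or _b are one class to them, and where a whole thing is asked for, a point or a joint stands for the part that bears it (a point fixed in the world has none). Each returns a list of dicts, best first, with "conf" (0 to 1); they miss things now and then, are a little off and sometimes report something else, mostly with a low value. They report only what shows in the picture. A call takes as long as a camera call. They do not tell look-alikes from the thing itself.
- env.trace(query, camera): "pixels" (480x640 bool, what is visible of it) and "pixel" ([column, row] in pixels, amid what is visible of it).
- env.place_of(query, camera): "pixel" ([column, row] in pixels: a listed point, or the origin of a listed thing).
The state is a dict: "t": time; "joints": joint angles; "qvel": joint speeds; "tau": joint torques, N m; "eef_pos": TCP position; "tcp_rot": TCP orientation; "ft_force": force on the tool from outside, world axes, zero at the start; "moment": the same for the moment, N m; "opening": opening from 0.0 (shut) to 1.0 (fully open).
Only numpy, scipy, OpenCV 4.12 (cv2) and the standard library are available. Lean on these libraries where they do the work, as an engineer would, in place of code of your own. Each camera call takes 0.05 s, during which the arm holds its last target.

### The job

Build the sample stage on the round stage base, one part at a time from the bottom up: first the finned heat sink inside the base's rim, then the white ceramic spacer in the recess on top of the heat sink, then the brass chuck flat and centred on the spacer with its recess up, and last the square sample carrier in the chuck's recess. Every part must end upright and fully seated; set each one down gently rather than dropping it. Leave the objective, the post, the bottle and the screwdriver where they are.

Things in the scene. Friction and masses are not known exactly. Their poses are not given: they have to be found in the camera images.
- stage_seat (a point): The target: fixed round steel base, diameter 112 mm, 12 mm thick, with a round rim on it (outer diameter 90, inner diameter 74, rim top 6 mm above the seat). This point is the centre of the flat seat inside the rim, 12 mm above the table. It may stand anywhere among the parts.
- heatsink_mid (a point): Loose dark finned round heat sink, upright, diameter 60 mm, height 38 mm, about 0.22 kg. Origin: its centre, half-way up; z is up. Its top has a round recess 52 mm across and 3 mm deep (recess floor 16 mm above the origin) inside a 4 mm wide rim.
- insulator_mid (a point): Loose plain white ceramic cylinder (the spacer), upright, diameter 42 mm, height 26 mm, about 0.09 kg, flat on both ends. Origin: its centre, half-way up; z is up. 
- chuck_mid (a point): Loose round brass disc (the chuck), diameter 58 mm, height 20 mm, about 0.30 kg, flat below. Origin: its centre, half-way up; z is up. Its top has a round recess 48 mm across and 3 mm deep (recess floor 7 mm above the origin) inside a 5 mm wide rim.
- carrier_mid (a point): Loose square aluminium block (the sample carrier) 28 x 28 mm, height 24 mm, with a small greenish chip held by two brass clips on top (2 mm higher, look only), about 0.04 kg. Origin: its centre, half-way up; z is up. x and y are square to its sides. Any yaw will do in the chuck.
- square_plate: Not part of the job: fixed square steel plate 95 x 95 x 12 mm with a central boss of diameter 32 mm, 10 mm higher. Origin: the centre of its underside.
- objective: Bystander, loose: upright microscope objective, diameter 32 mm, 46 mm tall. Origin: the centre of its underside.
- post: Bystander, loose: slim steel post of diameter 13 mm, 50 mm tall, on a dark foot of diameter 32 mm. Origin: the centre of its underside.
- bottle: Bystander, loose: white plastic bottle of diameter 44 mm, 85 mm tall. Origin: the centre of its underside.
- driver: Bystander, loose: screwdriver lying on the table, 150 mm long, its own x along it. Origin: on its underside near the middle.
Mind the look-alikes: they are no part of the job. Leave any blue or orange look-alike of the part that bears chuck_mid alone.

How it is judged:
By the outcome, as a careful person would: the job done as asked, in the order asked, and still so for the second after the job is handed in, with the robot touching nothing.
It also fails if it takes over 144 s, if anything falls off the work surface, if the arm or the gripper's body presses on something with over 40 N, if the wrist force passes 120 N, or if a joint passes its speed limit or range.

## Working session

There is one attempt and no reset: what is moved stays moved. The work goes in short steps, Python scripts to look and compute and a tool call to move; the robot and the scene stay as the last step left them, time stands still between calls to the robot, and variables do not carry over. Pictures are saved under pics/ and viewed, and the job is handed in when it is done.

Besides the shell and the picture viewer there is one more tool, called after "Call:" as name(argument=value, ...) on one line, values as JSON. drive_tool: Moves the arm, as the interface text tells. Its arguments: {"type":"object","properties":{"commands":{"type":"array"},"grip":{"type":"number"}},"required":["commands"]}

```bash
ls; mkdir -p pics
cat > h.py <<'E'
import numpy as np, cv2
from cell import env
def cal(n):
    c=env.calibration(n); return np.array(c["intrinsics"],float),np.array(c["rvec"],float),np.array(c["tvec"],float)
def onz(n,px,z):
    K,r,t=cal(n); R=cv2.Rodrigues(r)[0]; t=t.reshape(3)
    d=R.T@np.linalg.inv(K)@np.array([px[0],px[1],1.]); o=-R.T@t
    return o+d*(z-o[2])/d[2]
def proj(n,p):
    K,r,t=cal(n); return cv2.projectPoints(np.array(p,float).reshape(-1,1,3),r,t,K,None)[0].reshape(-1,2)
def tri(p1,p2,n1="top",n2="side"):
    A=[]
    o=[];D=[]
    for n,p in((n1,p1),(n2,p2)):
        K,r,t=cal(n);R=cv2.Rodrigues(r)[0];d=R.T@np.linalg.inv(K)@np.array([p[0],p[1],1.]);d/=np.linalg.norm(d);o.append(-R.T@t.reshape(3));D.append(d)
    M=sum(np.eye(3)-np.outer(d,d) for d in D); b=sum((np.eye(3)-np.outer(d,d))@q for d,q in zip(D,o))
    return np.linalg.solve(M,b)
def snap(n,f):
    im=env.read_camera(n); cv2.imwrite("pics/"+f,im[:,:,::-1]); return im
E
python3 - <<'E'
from h import *
snap("top","t0.png");snap("side","s0.png")
for n in("top","side"):
    K,r,t=cal(n);R=cv2.Rodrigues(r)[0];print(n,-R.T@t.reshape(3),R[2],K[0,0])
Z=dict(stage_seat=12,heatsink_mid=19,insulator_mid=13,chuck_mid=10,carrier_mid=12)
for q in Z:
    for n in("top","side"):
        for d in env.place_of(q,n): print(q,n,np.round(d["pixel"]),round(d["conf"],2),np.round(onz(n,d["pixel"],Z[q]),1))
print(env.state())
E
```

```text
pics
top [ 333.74438065   43.33928712 1147.50922052] [ 0.22040521  0.0077325  -0.97537775] 534.0355501561986
side [ 420.65382838 -828.83797877  643.55618694] [ 0.13904932  0.82833669 -0.54270029] 531.3717849296571
stage_seat top [465. 331.] 0.94 [ 399.3 -257.5   12. ]
stage_seat side [247. 380.] 0.74 [ 407.6 -250.5   12. ]
heatsink_mid top [467. 243.] 0.85 [ 587.9 -269.5   19. ]
heatsink_mid side [365. 366.] 0.67 [ 591.  -261.8   19. ]
insulator_mid top [351. 230.] 0.54 [615.9 -19.   13. ]
insulator_mid side [343. 274.] 0.78 [612.  -13.1  13. ]
chuck_mid top [257. 242.] 0.94 [589.8 185.3  10. ]
chuck_mid top [194. 177.] 0.83 [738.2 331.3  10. ]
chuck_mid top [160. 232.] 0.74 [611.6 400.8  10. ]
chuck_mid top [231. 192.] 0.71 [704.1 246.6  10. ]
chuck_mid top [212. 240.] 0.62 [593.3 283.7  10. ]
chuck_mid side [316. 226.] 0.77 [591.9 177.3  10. ]
chuck_mid side [313. 200.] 0.71 [603.9 298.6  10. ]
chuck_mid side [364. 190.] 0.68 [739.4 324.1  10. ]
chuck_mid side [358. 208.] 0.63 [703.8 235.8  10. ]
chuck_mid side [306. 182.] 0.55 [603.2 397.7  10. ]
chuck_mid side [233. 218.] 0.35 [407.2 247.7  10. ]
carrier_mid top [335. 307.] 0.51 [447.6  16.   12. ]
carrier_mid top [219. 327.] 0.28 [405.7 260.6  12. ]
carrier_mid side [262. 273.] 0.7 [454.8  20.7  12. ]
{'t': 0.6, 'joints': array([ 1.13240080e+00,  4.90886275e-01,  1.55888993e+00,  3.74411644e-05,
        1.09170931e+00, -1.05594552e-01]), 'qvel': array([-0.00099932,  0.00116073,  0.00056744,  0.0011336 ,  0.0003321 ,
       -0.00064206]), 'tau': array([ 2.89865775e-04, -6.12214208e+01, -2.58365142e+01,  6.93787029e-02,
        4.44375153e-02,  1.36223133e-05]), 'eef_pos': array([204.15776937, 590.73715012, 214.67294502]), 'tcp_rot': array([ 3.14148262e+00, -2.17510881e-05,  2.80877442e+00]), 'ft_force': array([-0.1595485 ,  0.39162956,  0.00772646]), 'moment': array([ 0.04105573, -0.00967523,  0.01169136]), 'opening': 1.0006709585060067}
```

```bash
ls pics
```

```text
s0.png
t0.png
```

View pics/t0.png

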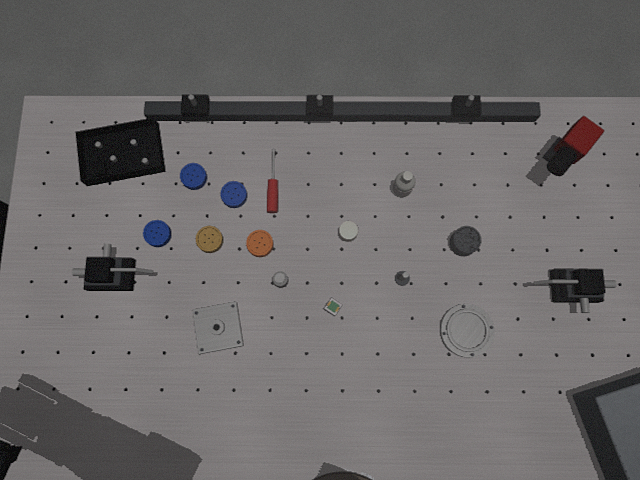

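View pics/s0.png

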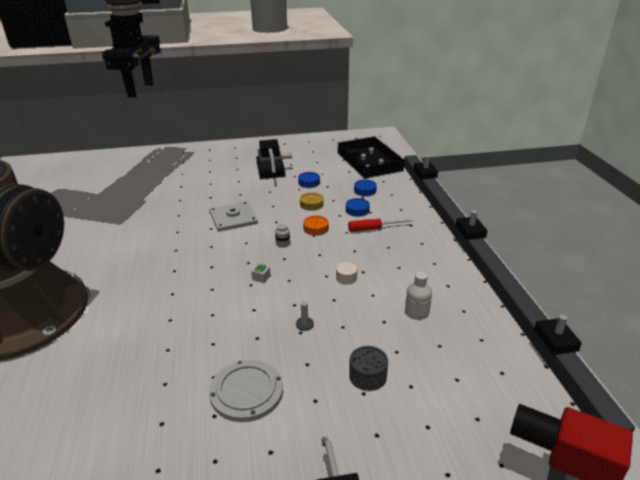

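The pictures show the base at top (466,330), heat sink (465,241), spacer (348,231) and carrier (333,306). The brass chuck is at top (209,239) and side (312,200); the blue and orange discs are look-alikes. I'll refine the poses with silhouette fits.

```bash
cat > fit.py <<'E'
from h import *
from scipy.optimize import least_squares, minimize
def cyl(d,h0,h1,n=48):
    a=np.linspace(0,2*np.pi,n,endpoint=False); c=np.c_[d/2*np.cos(a),d/2*np.sin(a)]
    return np.vstack([np.c_[c,np.full(n,h0)],np.c_[c,np.full(n,h1)]])
def box(s,h0,h1,yaw):
    c=np.array([[1,1],[1,-1],[-1,-1],[-1,1]])*s/2; R=np.array([[np.cos(yaw),-np.sin(yaw)],[np.sin(yaw),np.cos(yaw)]])
    c=c@R.T; return np.vstack([np.c_[c,np.full(4,h0)],np.c_[c,np.full(4,h1)]])
def sil(n,pts):
    S=8; m=np.zeros((480*1,640),np.uint8)
    p=cv2.convexHull(proj(n,pts).astype(np.float32))
    return p
def cen(p): 
    M=cv2.moments(p); return np.array([M['m10']/M['m00'],M['m01']/M['m00']]),M['m00']
def fitxy(n,mask,shape,xy0):
    M=cv2.moments(mask.astype(np.uint8),True); c=np.array([M['m10']/M['m00'],M['m01']/M['m00']])
    f=lambda xy: cen(sil(n,shape+np.array([xy[0],xy[1],0])))[0]-c
    r=least_squares(f,xy0,diff_step=1e-3,x_scale=100)
    a=cen(sil(n,shape+np.array([*r.x,0])))[1]
    return r.x,M['m00'],a,c
E
python3 - <<'E'
from fit import *
env.read_camera("top");env.read_camera("side")
Q=dict(heatsink_mid=(cyl(60,0,38),(588,-266)),insulator_mid=(cyl(42,0,26),(614,-16)),chuck_mid=(cyl(58,0,20),(597,284)),carrier_mid=(box(28,0,24,.5),(450,18)),bottle=(cyl(44,0,60),(700,-130)),square_plate=(box(95,0,12,.1),(405,260)),objective=(cyl(32,0,46),(505,130)),post=(cyl(32,0,5),(505,-130)))
for q,(s,xy) in Q.items():
    for n in("top","side"):
        tp=proj(n,[*xy,15])[0]
        for d in env.trace(q,n):
            if np.hypot(*(np.array(d["pixel"])-tp))<18:
                x,a,b,c=fitxy(n,d["pixels"],s,xy); print(q,n,np.round(x,1),"area",a,round(b),np.round(c,1),round(d["conf"],2))
                np.save(f"m_{q}_{n}.npy",d["pixels"])
E
python3 - <<'E'
from h import *
a=cv2.imread("pics/t0.png");b=cv2.imread("pics/s0.png")
cv2.imwrite("pics/z1.png",np.hstack([cv2.resize(a[290:370,425:505],(400,400),interpolation=2),cv2.resize(b[340:430,200:290],(400,400),interpolation=2)]))
E
```

```text
heatsink_mid top [ 591.2 -264.7] area 722.0 759 [465. 241.] 0.74
heatsink_mid side [ 594.6 -266.4] area 1490.0 1539 [367.8 368.1] 0.61
insulator_mid top [615.9 -12.9] area 327.0 337 [348.  230.2] 0.81
insulator_mid side [617.2 -12.8] area 392.0 442 [346.  273.2] 0.97
chuck_mid top [596.5 291.1] area 602.0 610 [209.  238.7] 0.82
chuck_mid side [599.8 291.4] area 375.0 387 [311.4 201.3] 0.88
carrier_mid top [449.3  20.5] area 171.0 197 [332.8 306.5] 0.45
carrier_mid side [452.4  20.8] area 262.0 311 [260.8 273. ] 0.72
bottle side [ 723.2 -130.4] area 970.0 957 [418.4 297.4] 0.6
square_plate top [405.7 263.6] area 2108.0 2100 [217.8 327.2] 0.58
square_plate side [407.6 264.8] area 986.0 1029 [232.9 216.4] 0.96
objective top [505.8 131.4] area 209.0 232 [280.6 279. ] 0.71
objective side [508.7 131.1] area 248.0 361 [282.1 235.6] 0.66
post top [ 513.8 -129.8] area 171.0 177 [402.2 277.5] 0.57
post side [ 517.3 -117.2] area 301.0 207 [304.2 318.8] 0.71
```

View pics/z1.png

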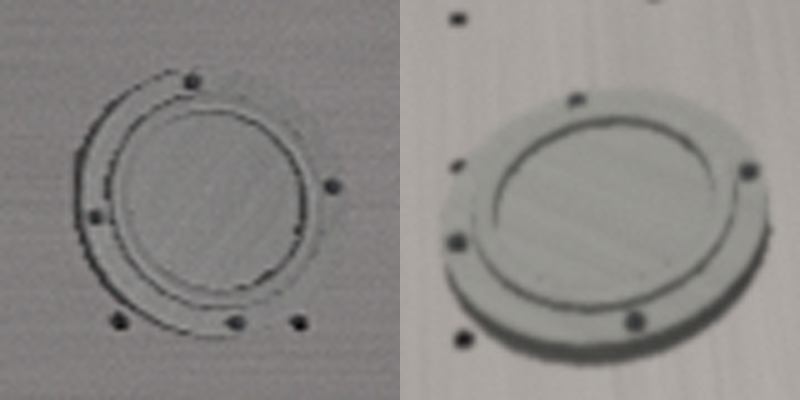

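```bash
cat > st.py <<'E'
from fit import *
import sys
from scipy.optimize import least_squares
def ext(n,pts): p=proj(n,pts); return np.array([p[:,0].min(),p[:,0].max(),p[:,1].min(),p[:,1].max()])
side=np.array([209.7,283.3,359.8,421.5])
r=least_squares(lambda v: ext("side",cyl(112,0,12)+np.array([v[0],v[1],0]))-side,[403,-254],diff_step=1e-3,x_scale=100);print("side",r.x,r.fun)
# top: rim outer at z18: left, bottom
top=np.array([425+106/5,425+313/5,290+93/5,290+308/5])
r2=least_squares(lambda v: ext("top",cyl(90,18,18)+np.array([v[0],v[1],0]))-top,[403,-254],diff_step=1e-3,x_scale=100);print("top",r2.x,r2.fun)
c=dict(side=r.x,top=r2.x)
ims=[]
for n,f,(y,x,s) in(("top","t0",(290,425,80)),("side","s0",(340,200,90))):
    im=cv2.imread(f"pics/{f}.png"); k=8
    z=cv2.resize(im[y:y+s,x:x+s],(400,400),interpolation=2); k=400/s
    for d,h,col in((112,12,(0,0,255)),(90,18,(0,255,0)),(74,18,(255,0,0)),(112,0,(0,255,255))):
        p=(proj(n,cyl(d,h,h)[:48]+np.array([*c[n],0]))-[x,y]+.5)*k
        cv2.polylines(z,[p.astype(np.int32)],True,col,1)
    ims.append(z)
cv2.imwrite("pics/z2.png",np.hstack(ims))
E
python3 st.py
```

```text
side [ 405.72470086 -261.9811926 ] [-0.34586598  0.35084137 -0.70427458  0.51070868]
top [ 401.43673939 -259.11973451] [-0.91324499  0.91200707 -0.33690609  0.30935246]
```

View pics/z2.png

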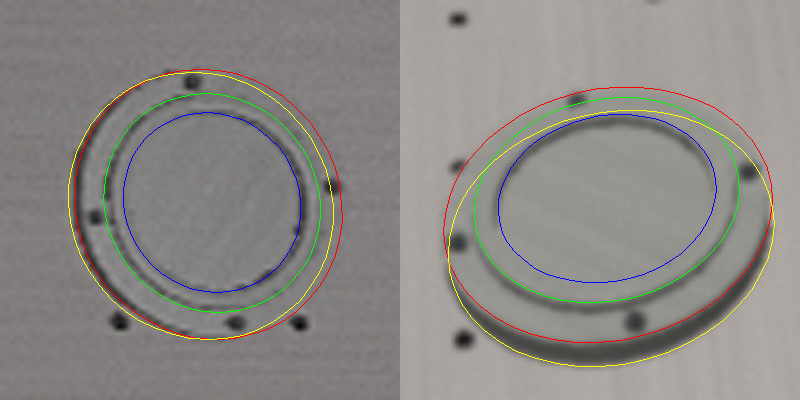

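Call:
drive_tool(commands=[{"dx": 23,"dy": -31},{"dx": 23,"dy": -31},{"dx": 23,"dy": -31},{"dx": 23,"dy": -31},{"dx": 23,"dy": -31}], grip=0.85)

```text
invalid input
```

Run:
```python
from fit import *
m=np.load("m_carrier_mid_top.npy")
im=cv2.imread("pics/t0.png");b=cv2.imread("pics/s0.png")
cv2.imwrite("pics/z3.png",np.hstack([cv2.resize(im[290:325,315:350],(400,400),interpolation=2),cv2.resize(b[255:290,245:280],(400,400),interpolation=2)]))
for n in("top","side"):
    m=np.load(f"m_carrier_mid_{n}.npy")
    best=[]
    for yaw in np.radians(np.arange(0,90,5)):
        x,a,bb,c=fitxy(n,m,box(28,0,24,yaw),(450,20))
        z=np.zeros((480,640),np.uint8);cv2.fillConvexPoly(z,np.round(sil(n,box(28,0,24,yaw)+np.array([*x,0]))*16).astype(np.int32),1,shift=4)
        best.append((round((z.astype(bool)&m).sum()/(z.astype(bool)|m).sum(),3),round(np.degrees(yaw))))
    print(n,sorted(best)[::-1][:5])
```

```text
top [(np.float64(0.814), 50), (np.float64(0.814), 45), (np.float64(0.794), 40), (np.float64(0.784), 55), (np.float64(0.775), 75)]
side [(np.float64(0.821), 75), (np.float64(0.801), 70), (np.float64(0.795), 80), (np.float64(0.786), 10), (np.float64(0.777), 60)]
```

View pics/z3.png

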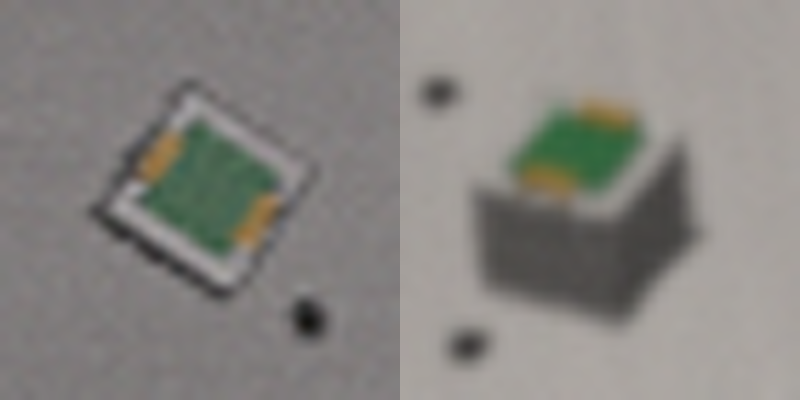

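Call:
drive_tool(commands=[{"dx": 23,"dy": -31,"dz": 0,"yaw": 0},{"dx": 23,"dy": -31,"dz": 0,"yaw": 0},{"dx": 23,"dy": -31,"dz": 0,"yaw": 0},{"dx": 23,"dy": -31,"dz": 0,"yaw": 0},{"dx": 23,"dy": -31,"dz": 0,"yaw": 0}], grip=0.85)

```text
t: 1.92
eef_pos: [319.9, 434.3, 214.8]
tcp_rot: [3.141, 0.0, 2.809]
ft_force: [1.2, -0.3, 0.5]
opening: 0.855
```

Run:
```python
from fit import *
P=[onz("top",(315+u/11.43-.5,290+v/11.43-.5),24)[:2] for u,v in((185,85),(315,165),(235,290),(110,205))]
P=np.array(P);print(P,P.mean(0))
d=np.diff(np.vstack([P,P[:1]]),axis=0);print(np.hypot(*d.T),np.degrees(np.arctan2(d[:,1],d[:,0]))%90)
```

```text
[[468.35721108  25.1365125 ]
 [453.73090701   1.24487378]
 [430.81486022  15.98754898]
 [446.22688493  38.90311684]] [449.78246581  20.31801302]
[28.01319638 27.24870039 27.61618648 26.06282276] [58.52530594 57.24543987 56.07692094 58.11551035]
```

Call:
drive_tool(commands=[{"dx": 23,"dy": -31,"dz": 0,"yaw": 0},{"dx": 23,"dy": -31,"dz": 0,"yaw": 0},{"dx": 23,"dy": -31,"dz": 0,"yaw": 0},{"dx": 23,"dy": -31,"dz": 0,"yaw": 0},{"dx": 23,"dy": -31,"dz": 0,"yaw": 0}])

```text
t: 2.33
eef_pos: [435.0, 279.1, 214.9]
tcp_rot: [3.141, 0.0, 2.809]
ft_force: [0.2, 1.0, 0.4]
opening: 0.847
```

Call:
drive_tool(commands=[{"dx": 23,"dy": -31,"dz": 0,"yaw": 0},{"dx": 23,"dy": -31,"dz": 0,"yaw": 0},{"dx": 23,"dy": -31,"dz": 0,"yaw": 0},{"dx": 8,"dy": -38,"dz": 0,"yaw": 0},{"dx": 8,"dy": -38,"dz": 0,"yaw": 0}])

```text
t: 2.75
eef_pos: [519.9, 110.0, 214.5]
tcp_rot: [3.141, 0.0, 2.809]
ft_force: [0.0, -0.1, -0.5]
opening: 0.851
```

Call:
drive_tool(commands=[{"dx": 8,"dy": -38,"dz": 0,"yaw": 0},{"dx": 8,"dy": -38,"dz": 0,"yaw": 0},{"dx": 8,"dy": -38,"dz": 0,"yaw": 0},{"dx": 8,"dy": -38,"dz": 0,"yaw": 0},{"dx": 8,"dy": -38,"dz": 0,"yaw": 0}])

```text
t: 3.17
eef_pos: [559.2, -80.3, 214.8]
tcp_rot: [3.141, 0.0, 2.809]
ft_force: [0.9, 0.3, 0.5]
opening: 0.85
```

Call:
drive_tool(commands=[{"dx": 8,"dy": -38,"dz": -20,"yaw": 0},{"dx": 8,"dy": -38,"dz": -20,"yaw": 0},{"dx": 8,"dy": -38,"dz": -20,"yaw": 0},{"dx": 4,"dy": -30,"dz": -20,"yaw": 0},{"dx": 0,"dy": 0,"dz": 0,"yaw": 0}])

```text
t: 3.58
eef_pos: [585.2, -221.5, 133.4]
tcp_rot: [-3.142, -0.004, 2.805]
ft_force: [0.0, 0.3, 0.5]
opening: 0.85
```

Call:
drive_tool(commands=[{"dx": 4,"dy": -22,"dz": -13,"yaw": 0},{"dx": 4,"dy": -22,"dz": -20,"yaw": 0},{"dx": 0,"dy": 0,"dz": -20,"yaw": 0},{"dx": 0,"dy": 0,"dz": -20,"yaw": 0},{"dx": 0,"dy": 0,"dz": 0,"yaw": 0}])

```text
t: 4.0
eef_pos: [592.5, -260.2, 61.0]
tcp_rot: [3.14, -0.005, 2.808]
ft_force: [0.0, 0.1, -0.1]
opening: 0.848
```

```bash
cat > z.py <<'E'
from fit import *
def zoom(f,spec):
    o=[]
    for n,x,y,s in spec:
        im=env.read_camera(n)[:,:,::-1]; o.append((n,im,x,y,s))
    out=[]
    p=env.state()["eef_pos"]
    for n,im,x,y,s in o:
        x=int(x-s/2);y=int(y-s/2);x=max(0,min(640-s,x));y=max(0,min(480-s,y))
        z=cv2.resize(im[y:y+s,x:x+s],(400,400),interpolation=2);k=400/s
        q=(proj(n,p)[0]-[x,y]+.5)*k; cv2.drawMarker(z,(int(q[0]),int(q[1])),(0,0,255),0,15,1)
        out.append(z); print(n,"crop",x,y,k)
    cv2.imwrite("pics/"+f,np.hstack(out)); print(np.round(p,1))
E
python3 - <<'E'
from z import *
zoom("a1.png",[("top",465,240,120),("side",367,350,120)])
E
```

```text
top crop 405 180 3.3333333333333335
side crop 307 290 3.3333333333333335
[ 594.1 -260.6   64.6]
```

View pics/a1.png

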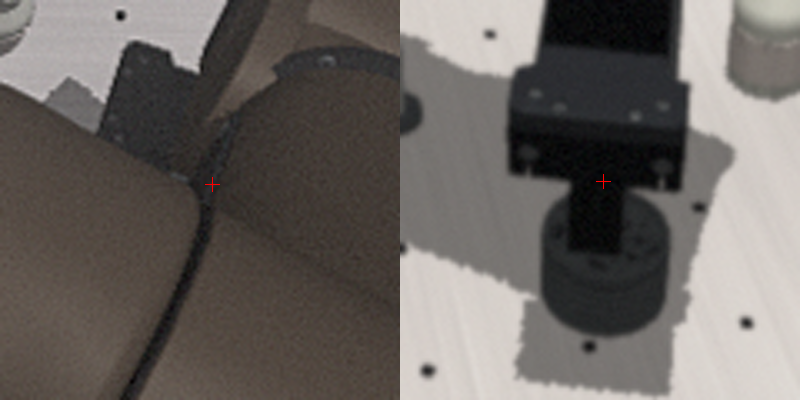

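Run:
```python
from z import *
s=env.state();p=s["eef_pos"];print(p,s["tcp_rot"])
a=np.array([np.sin(s["tcp_rot"][2]),-np.cos(s["tcp_rot"][2]),0]);b=np.array([-a[1],a[0],0])
for k in (40,52):
  for w in(-10,10): print(k,w,proj("side",p-k*a+w*b))
```

```text
[ 594.07526317 -260.63316918   64.61230741] [ 3.14131302e+00 -8.38637350e-04  2.80910006e+00]
40 -10 [[372.46616489 364.11628597]]
40 10 [[358.76085069 362.62698386]]
52 -10 [[371.89262262 370.27457277]]
52 10 [[358.01183193 368.74367456]]
```

Call:
drive_tool(commands=[{"dx": 0,"dy": -5,"dz": 0,"yaw": 0},{"dx": 0,"dy": 0,"dz": -12,"yaw": 0},{"dx": 0,"dy": 0,"dz": -12,"yaw": 0},{"dx": 0,"dy": 0,"dz": -10,"yaw": 0},{"dx": 0,"dy": 0,"dz": 0,"yaw": 0}])

```text
t: 4.52
eef_pos: [593.0, -265.4, 27.9]
tcp_rot: [3.141, -0.003, 2.809]
ft_force: [-0.2, 0.0, 0.0]
opening: 0.852
```

Call:
drive_tool(commands=[{"dx": 0,"dy": 0,"dz": 0,"yaw": 0},{"dx": 0,"dy": 0,"dz": 0,"yaw": 0}])

```text
t: 4.68
eef_pos: [594.1, -266.0, 30.4]
tcp_rot: [3.141, -0.0, 2.809]
ft_force: [-0.1, 0.1, 0.0]
opening: 0.848
```

Call:
drive_tool(commands=[{"dx": 0,"dy": 0,"dz": -10,"yaw": 0},{"dx": 0,"dy": 0,"dz": -6,"yaw": 0},{"dx": 0,"dy": 0,"dz": -4,"yaw": 0},{"dx": 0,"dy": 0,"dz": 0,"yaw": 0},{"dx": 0,"dy": 0,"dz": 0,"yaw": 0}])

```text
t: 5.1
eef_pos: [593.9, -265.9, 10.1]
tcp_rot: [3.141, -0.001, 2.809]
ft_force: [-0.3, 0.5, -0.2]
opening: 0.848
```

Call:
drive_tool(commands=[{"dx": 0,"dy": 0,"dz": 0,"yaw": 0},{"dx": 0,"dy": 0,"dz": 0,"yaw": 0},{"dx": 0,"dy": 0,"dz": 0,"yaw": 0},{"dx": 0,"dy": 0,"dz": 0,"yaw": 0},{"dx": 0,"dy": 0,"dz": 0,"yaw": 0}], grip=0.5)

```text
t: 5.52
eef_pos: [594.2, -266.1, 10.7]
tcp_rot: [-3.142, 0.0, 2.809]
ft_force: [0.2, -0.7, 1.2]
opening: 0.628
```

Call:
drive_tool(commands=[{"dx": 0,"dy": 0,"dz": 0,"yaw": 0},{"dx": 0,"dy": 0,"dz": 0,"yaw": 0},{"dx": 0,"dy": 0,"dz": 0,"yaw": 0},{"dx": 0,"dy": 0,"dz": 0,"yaw": 0},{"dx": 0,"dy": 0,"dz": 0,"yaw": 0}])

```text
t: 5.93
eef_pos: [594.2, -266.1, 10.6]
tcp_rot: [3.142, 0.0, 2.809]
ft_force: [-0.0, -0.2, 4.4]
opening: 0.625
```

Call:
drive_tool(commands=[{"dx": 0,"dy": 0,"dz": 10,"yaw": 0},{"dx": 0,"dy": 0,"dz": 20,"yaw": 0},{"dx": -10,"dy": 0,"dz": 20,"yaw": 0},{"dx": -30,"dy": 0,"dz": 0,"yaw": 0},{"dx": -30,"dy": 1,"dz": 0,"yaw": 0}], grip=0.3)

```text
t: 6.35
eef_pos: [524.0, -265.0, 61.7]
tcp_rot: [-3.141, 0.002, 2.81]
ft_force: [-0.2, 0.1, -2.5]
opening: 0.627
```

Call:
drive_tool(commands=[{"dx": -30,"dy": 1,"dz": 0,"yaw": 0},{"dx": -30,"dy": 1,"dz": 0,"yaw": 0},{"dx": -30,"dy": 1,"dz": 0,"yaw": 0},{"dx": -20,"dy": 1,"dz": 0,"yaw": 0},{"dx": -10,"dy": 0,"dz": 0,"yaw": 0}])

```text
t: 6.77
eef_pos: [401.8, -260.4, 60.8]
tcp_rot: [3.141, -0.001, 2.808]
ft_force: [1.0, -1.6, -1.7]
opening: 0.625
```

Call:
drive_tool(commands=[{"dx": 0,"dy": 0,"dz": 0,"yaw": 0},{"dx": 0,"dy": 0,"dz": 0,"yaw": 0},{"dx": 0,"dy": 0,"dz": 0,"yaw": 0}])

```text
t: 7.02
eef_pos: [405.3, -261.5, 60.6]
tcp_rot: [-3.141, 0.001, 2.809]
ft_force: [0.1, 0.5, -3.2]
opening: 0.626
```

Run:
```python
from z import *
zoom("a2.png",[("top",465,330,120),("side",247,375,120)])
```

```text
top crop 405 270 3.3333333333333335
side crop 187 315 3.3333333333333335
[ 405.1 -261.2   60.4]
```

View pics/a2.png

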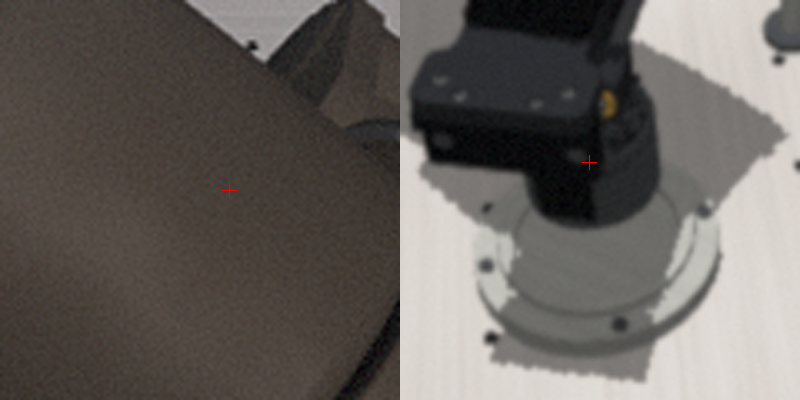

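Call:
drive_tool(commands=[{"dx": -1,"dy": 0,"dz": -10,"yaw": 0},{"dx": 0,"dy": 0,"dz": -10,"yaw": 0},{"dx": 0,"dy": 0,"dz": -8,"yaw": 0},{"dx": 0,"dy": 0,"dz": -3,"yaw": 0},{"dx": 0,"dy": 0,"dz": 0,"yaw": 0}])

```text
t: 7.53
eef_pos: [402.9, -260.7, 28.4]
tcp_rot: [3.141, -0.002, 2.809]
ft_force: [-0.0, 0.1, -2.1]
opening: 0.627
```

Call:
drive_tool(commands=[{"dx": 0,"dy": 0,"dz": 0,"yaw": 0},{"dx": 0,"dy": 0,"dz": 0,"yaw": 0}])

```text
t: 7.7
eef_pos: [403.2, -261.1, 29.6]
tcp_rot: [3.142, 0.0, 2.809]
ft_force: [0.9, -0.0, -2.5]
opening: 0.624
```

Run:
```python
from z import *
zoom("a3.png",[("side",247,375,100)])
```

```text
side crop 197 325 4.0
[ 403.2 -261.1   29.7]
```

View pics/a3.png

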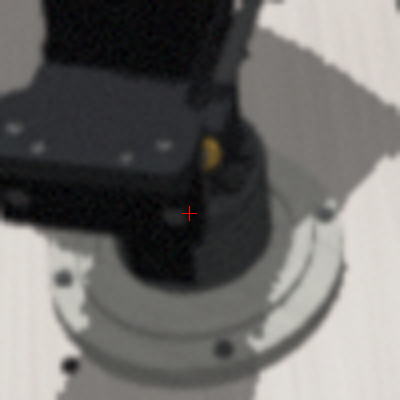

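Call:
drive_tool(commands=[{"dx": 0,"dy": 0,"dz": -2,"yaw": 0},{"dx": 0,"dy": 0,"dz": -2,"yaw": 0},{"dx": 0,"dy": 0,"dz": -1,"yaw": 0},{"dx": 0,"dy": 0,"dz": 0,"yaw": 0},{"dx": 0,"dy": 0,"dz": 0,"yaw": 0}])

```text
t: 8.17
eef_pos: [403.0, -261.0, 24.4]
tcp_rot: [3.141, -0.0, 2.809]
ft_force: [0.3, 0.5, -1.9]
opening: 0.628
```

Call:
drive_tool(commands=[{"dx": 0,"dy": 0,"dz": -1,"yaw": 0},{"dx": 0,"dy": 0,"dz": 0,"yaw": 0},{"dx": 0,"dy": 0,"dz": 0,"yaw": 0}])

```text
t: 8.42
eef_pos: [403.1, -261.0, 23.4]
tcp_rot: [3.141, -0.0, 2.809]
ft_force: [0.3, 0.6, -1.8]
opening: 0.629
```

Call:
drive_tool(commands=[{"dx": 0,"dy": 0,"dz": -1,"yaw": 0},{"dx": 0,"dy": 0,"dz": 0,"yaw": 0},{"dx": 0,"dy": 0,"dz": 0,"yaw": 0}])

```text
t: 8.67
eef_pos: [403.1, -261.1, 22.6]
tcp_rot: [-3.142, 0.0, 2.809]
ft_force: [-0.5, 0.3, 2.4]
opening: 0.627
```

Call:
drive_tool(commands=[{"dx": 0,"dy": 0,"dz": 0,"yaw": 0},{"dx": 0,"dy": 0,"dz": 0,"yaw": 0},{"dx": 0,"dy": 0,"dz": 0,"yaw": 0},{"dx": 0,"dy": 0,"dz": 0,"yaw": 0},{"dx": 0,"dy": 0,"dz": 0,"yaw": 0}], grip=0.85)

```text
t: 9.08
eef_pos: [403.1, -261.0, 22.4]
tcp_rot: [3.142, 0.0, 2.809]
ft_force: [-0.1, -0.3, 0.4]
opening: 0.84
```

Call:
drive_tool(commands=[{"dx": 0,"dy": 0,"dz": 10,"yaw": 0},{"dx": 0,"dy": 0,"dz": 20,"yaw": 0},{"dx": 0,"dy": 0,"dz": 30,"yaw": 0},{"dx": 0,"dy": 0,"dz": 30,"yaw": 0},{"dx": 0,"dy": 0,"dz": 20,"yaw": 0}])

```text
t: 9.5
eef_pos: [403.3, -261.2, 135.4]
tcp_rot: [-3.141, 0.002, 2.809]
ft_force: [0.1, 0.4, -0.0]
opening: 0.85
```

Call:
drive_tool(commands=[{"dx": 24,"dy": 28,"dz": 0,"yaw": 0},{"dx": 24,"dy": 28,"dz": 0,"yaw": 0},{"dx": 24,"dy": 28,"dz": 0,"yaw": 0},{"dx": 24,"dy": 28,"dz": 0,"yaw": 0},{"dx": 24,"dy": 28,"dz": 0,"yaw": 0}], grip=0.65)

```text
t: 9.92
eef_pos: [523.9, -119.5, 133.4]
tcp_rot: [3.142, 0.001, 2.809]
ft_force: [1.1, -0.8, 0.7]
opening: 0.654
```

Call:
drive_tool(commands=[{"dx": 24,"dy": 28,"dz": 0,"yaw": 0},{"dx": 24,"dy": 28,"dz": 0,"yaw": 0},{"dx": 24,"dy": 28,"dz": -20,"yaw": 0},{"dx": 21,"dy": 25,"dz": -20,"yaw": 0},{"dx": 0,"dy": 0,"dz": -20,"yaw": 0}])

```text
t: 10.33
eef_pos: [619.0, -8.2, 72.8]
tcp_rot: [3.14, 0.003, 2.812]
ft_force: [-0.2, 0.1, -0.8]
opening: 0.649
```

Call:
drive_tool(commands=[{"dx": 0,"dy": 0,"dz": -20,"yaw": 0},{"dx": 0,"dy": 0,"dz": 0,"yaw": 0},{"dx": 0,"dy": 0,"dz": 0,"yaw": 0},{"dx": 0,"dy": 0,"dz": 0,"yaw": 0}])

```text
t: 10.67
eef_pos: [616.3, -12.5, 54.0]
tcp_rot: [3.141, 0.001, 2.808]
ft_force: [0.3, -0.1, -1.0]
opening: 0.649
```

Run:
```python
from z import *
zoom("a4.png",[("top",465,330,100),("side",247,375,120)])
q="heatsink_mid"
for n in("top","side"):
    for d in env.trace(q,n):
        x,a,b,c=fitxy(n,d["pixels"],cyl(60,12,50),(403,-260)); print(n,np.round(x,1),a,round(b),round(d["conf"],2))
zoom("a4b.png",[("side",346,270,100)])
```

```text
top crop 415 280 4.0
side crop 187 315 3.3333333333333335
[616.5 -12.6  54.3]
top [ 401.  -259.5] 757.0 824 0.59
side [ 403.8 -260.7] 1695.0 1664 0.92
side crop 296 220 4.0
[616.2 -12.5  53.7]
```

View pics/a4.png

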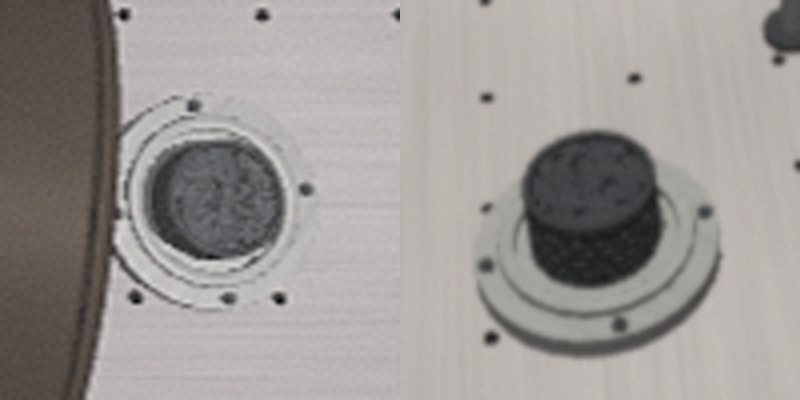

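View pics/a4b.png

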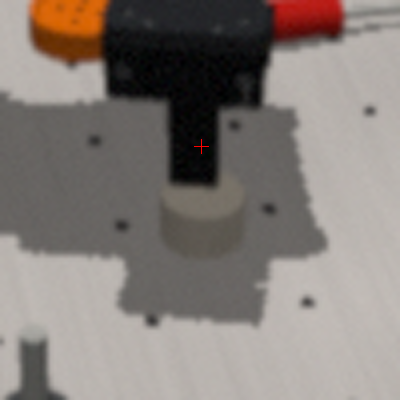

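Call:
drive_tool(commands=[{"dx": 0,"dy": 0,"dz": -15,"yaw": 0},{"dx": 0,"dy": 0,"dz": -15,"yaw": 0},{"dx": 0,"dy": 0,"dz": -10,"yaw": 0},{"dx": 0,"dy": 0,"dz": 0,"yaw": 0},{"dx": 0,"dy": 0,"dz": 0,"yaw": 0}])

```text
t: 11.33
eef_pos: [615.8, -12.3, 12.5]
tcp_rot: [-3.142, -0.001, 2.809]
ft_force: [0.3, -0.3, 0.1]
opening: 0.648
```

Call:
drive_tool(commands=[{"dx": 0,"dy": 0,"dz": -5,"yaw": 0},{"dx": 0,"dy": 0,"dz": -3,"yaw": 0},{"dx": 0,"dy": 0,"dz": 0,"yaw": 0},{"dx": 0,"dy": 0,"dz": 0,"yaw": 0}])

```text
t: 11.67
eef_pos: [615.9, -12.2, 4.7]
tcp_rot: [3.142, 0.0, 2.809]
ft_force: [-1.0, 0.9, 0.4]
opening: 0.647
```

Call:
drive_tool(commands=[{"dx": 0,"dy": 0,"dz": 0,"yaw": 0},{"dx": 0,"dy": 0,"dz": 0,"yaw": 0},{"dx": 0,"dy": 0,"dz": 0,"yaw": 0},{"dx": 0,"dy": 0,"dz": 0,"yaw": 0},{"dx": 0,"dy": 0,"dz": 0,"yaw": 0}], grip=0.2)

```text
t: 12.08
eef_pos: [615.9, -12.2, 4.7]
tcp_rot: [3.141, 0.0, 2.809]
ft_force: [1.0, 0.6, 0.8]
opening: 0.441
```

Call:
drive_tool(commands=[{"dx": 0,"dy": 0,"dz": 0,"yaw": 0},{"dx": 0,"dy": 0,"dz": 0,"yaw": 0},{"dx": 0,"dy": 0,"dz": 0,"yaw": 0},{"dx": 0,"dy": 0,"dz": 0,"yaw": 0},{"dx": 0,"dy": 0,"dz": 0,"yaw": 0}])

```text
t: 12.5
eef_pos: [615.9, -12.2, 4.7]
tcp_rot: [3.141, 0.0, 2.809]
ft_force: [-0.5, 0.5, 3.9]
opening: 0.44
```

Call:
drive_tool(commands=[{"dx": 0,"dy": 0,"dz": 10,"yaw": 0},{"dx": 0,"dy": 0,"dz": 25,"yaw": 0},{"dx": 0,"dy": 0,"dz": 30,"yaw": 0},{"dx": -15,"dy": -18,"dz": 25,"yaw": 0},{"dx": -23,"dy": -27,"dz": 0,"yaw": 0}])

```text
t: 12.92
eef_pos: [580.5, -56.5, 99.3]
tcp_rot: [3.14, 0.008, 2.812]
ft_force: [0.0, -1.8, -0.6]
opening: 0.434
```

Call:
drive_tool(commands=[{"dx": -23,"dy": -27,"dz": 0,"yaw": 0},{"dx": -23,"dy": -27,"dz": 0,"yaw": 0},{"dx": -23,"dy": -27,"dz": 0,"yaw": 0},{"dx": -23,"dy": -27,"dz": 0,"yaw": 0},{"dx": -23,"dy": -27,"dz": 0,"yaw": 0}])

```text
t: 13.33
eef_pos: [461.6, -193.1, 95.1]
tcp_rot: [3.142, 0.0, 2.809]
ft_force: [0.2, -0.1, -0.9]
opening: 0.435
```

Call:
drive_tool(commands=[{"dx": -23,"dy": -27,"dz": 0,"yaw": 0},{"dx": -22,"dy": -25,"dz": 0,"yaw": 0},{"dx": -15,"dy": -17,"dz": 0,"yaw": 0},{"dx": 0,"dy": 0,"dz": 0,"yaw": 0},{"dx": 0,"dy": 0,"dz": 0,"yaw": 0}])

```text
t: 13.75
eef_pos: [402.3, -262.0, 95.0]
tcp_rot: [3.142, 0.0, 2.806]
ft_force: [1.0, 0.8, -1.1]
opening: 0.434
```

Call:
drive_tool(commands=[{"dx": 0,"dy": 0,"dz": 0,"yaw": 0},{"dx": 0,"dy": 0,"dz": 0,"yaw": 0}])

```text
t: 13.92
eef_pos: [403.4, -260.6, 94.7]
tcp_rot: [3.142, 0.0, 2.81]
ft_force: [-0.2, 0.3, -0.6]
opening: 0.438
```

Descend to about 55, then inspect.

Call:
drive_tool(commands=[{"dx": 0,"dy": 0,"dz": -12,"yaw": 0},{"dx": 0,"dy": 0,"dz": -12,"yaw": 0},{"dx": 0,"dy": 0,"dz": -8,"yaw": 0},{"dx": 0,"dy": 0,"dz": -4,"yaw": 0},{"dx": 0,"dy": 0,"dz": 0,"yaw": 0}])

```text
t: 14.33
eef_pos: [403.0, -260.6, 57.9]
tcp_rot: [3.141, -0.001, 2.81]
ft_force: [-0.8, 0.7, -1.5]
opening: 0.438
```

Call:
drive_tool(commands=[{"dx": 0,"dy": 0,"dz": 0,"yaw": 0},{"dx": 0,"dy": 0,"dz": 0,"yaw": 0}])

```text
t: 14.5
eef_pos: [403.2, -261.2, 58.9]
tcp_rot: [-3.141, 0.001, 2.809]
ft_force: [-0.6, 0.2, -1.1]
opening: 0.435
```

Run:
```python
from z import *
zoom("a5.png",[("side",247,355,80)])
```

```text
side crop 207 315 5.0
[ 403.1 -261.3   59. ]
```

View pics/a5.png

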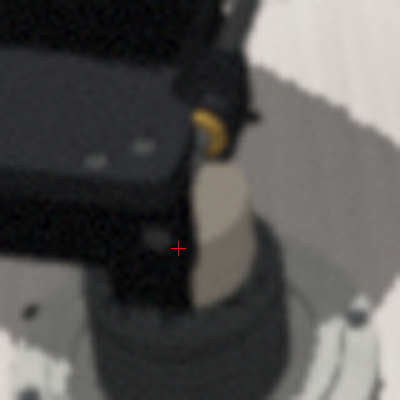

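Call:
drive_tool(commands=[{"dx": 0,"dy": 0,"dz": -3,"yaw": 0},{"dx": 0,"dy": 0,"dz": -2,"yaw": 0},{"dx": 0,"dy": 0,"dz": 0,"yaw": 0},{"dx": 0,"dy": 0,"dz": 0,"yaw": 0},{"dx": 0,"dy": 0,"dz": 0,"yaw": 0}])

```text
t: 14.97
eef_pos: [402.9, -261.2, 53.6]
tcp_rot: [3.141, -0.0, 2.809]
ft_force: [-0.1, 0.2, -1.5]
opening: 0.438
```

Call:
drive_tool(commands=[{"dx": 0,"dy": 0,"dz": -1,"yaw": 0},{"dx": 0,"dy": 0,"dz": 0,"yaw": 0},{"dx": 0,"dy": 0,"dz": 0,"yaw": 0}])

```text
t: 15.22
eef_pos: [402.9, -261.2, 52.5]
tcp_rot: [3.141, -0.0, 2.809]
ft_force: [-0.7, 1.3, -0.8]
opening: 0.436
```

Call:
drive_tool(commands=[{"dx": 0,"dy": 0,"dz": -1,"yaw": 0},{"dx": 0,"dy": 0,"dz": 0,"yaw": 0},{"dx": 0,"dy": 0,"dz": 0,"yaw": 0}])

```text
t: 15.47
eef_pos: [403.0, -261.3, 51.7]
tcp_rot: [-3.142, 0.0, 2.809]
ft_force: [-0.2, 1.0, 3.2]
opening: 0.437
```

Contact came at exactly the expected 51.7. I'll release gently and go up.

Call:
drive_tool(commands=[{"dx": 0,"dy": 0,"dz": 0,"yaw": 0},{"dx": 0,"dy": 0,"dz": 0,"yaw": 0},{"dx": 0,"dy": 0,"dz": 0,"yaw": 0},{"dx": 0,"dy": 0,"dz": 0,"yaw": 0},{"dx": 0,"dy": 0,"dz": 0,"yaw": 0}], grip=0.65)

```text
t: 15.88
eef_pos: [402.9, -261.2, 51.5]
tcp_rot: [3.141, -0.0, 2.809]
ft_force: [-0.5, -0.0, 0.4]
opening: 0.645
```

Call:
drive_tool(commands=[{"dx": 0,"dy": 0,"dz": 10,"yaw": 0},{"dx": 0,"dy": 0,"dz": 20,"yaw": 0},{"dx": 0,"dy": 0,"dz": 30,"yaw": 0},{"dx": 0,"dy": 0,"dz": 30,"yaw": 0},{"dx": 0,"dy": 0,"dz": 30,"yaw": 0}])

```text
t: 16.3
eef_pos: [402.6, -261.0, 172.8]
tcp_rot: [3.141, -0.001, 2.809]
ft_force: [0.1, 0.2, -0.4]
opening: 0.651
```

Call:
drive_tool(commands=[{"dx": 13,"dy": 37,"dz": 0,"yaw": 0},{"dx": 13,"dy": 37,"dz": 0,"yaw": 0},{"dx": 13,"dy": 37,"dz": 0,"yaw": 0},{"dx": 13,"dy": 37,"dz": 0,"yaw": 0},{"dx": 13,"dy": 37,"dz": 0,"yaw": 0}], grip=0.8)

```text
t: 16.72
eef_pos: [468.1, -74.5, 171.7]
tcp_rot: [3.141, 0.0, 2.808]
ft_force: [0.6, -0.7, 0.6]
opening: 0.798
```

Call:
drive_tool(commands=[{"dx": 13,"dy": 37,"dz": 0,"yaw": 0},{"dx": 13,"dy": 37,"dz": 0,"yaw": 0},{"dx": 13,"dy": 37,"dz": 0,"yaw": 0},{"dx": 13,"dy": 37,"dz": 0,"yaw": 0},{"dx": 13,"dy": 37,"dz": 0,"yaw": 0}])

```text
t: 17.13
eef_pos: [533.1, 110.9, 171.6]
tcp_rot: [3.141, 0.0, 2.809]
ft_force: [0.7, -0.9, 1.4]
opening: 0.797
```

Call:
drive_tool(commands=[{"dx": 13,"dy": 37,"dz": 0,"yaw": 0},{"dx": 13,"dy": 37,"dz": -20,"yaw": 0},{"dx": 13,"dy": 37,"dz": -20,"yaw": 0},{"dx": 13,"dy": 37,"dz": -20,"yaw": 0},{"dx": 13,"dy": 34,"dz": -20,"yaw": 0}])

```text
t: 17.55
eef_pos: [596.0, 286.9, 93.9]
tcp_rot: [3.141, 0.0, 2.809]
ft_force: [0.8, 0.2, -0.3]
opening: 0.799
```

Call:
drive_tool(commands=[{"dx": 0,"dy": 0,"dz": -20,"yaw": 0},{"dx": 0,"dy": 0,"dz": -15,"yaw": 0},{"dx": 0,"dy": 0,"dz": 0,"yaw": 0},{"dx": 0,"dy": 0,"dz": 0,"yaw": 0}])

```text
t: 17.88
eef_pos: [595.4, 284.7, 59.2]
tcp_rot: [-3.141, -0.001, 2.809]
ft_force: [-0.0, 0.3, 1.5]
opening: 0.799
```

Run:
```python
from z import *
zoom("a6.png",[("top",465,330,100),("side",247,355,120)])
for q,s in(("heatsink_mid",cyl(60,12,50)),("insulator_mid",cyl(42,50,73))):
  for n in("top","side"):
    for d in env.trace(q,n):
        x,a,b,c=fitxy(n,d["pixels"],s,(403,-260)); print(q,n,np.round(x,1),a,round(b),round(d["conf"],2))
zoom("a6b.png",[("side",311,200,80)])
```

```text
top crop 415 280 4.0
side crop 187 295 3.3333333333333335
[596.3 284.7  61. ]
heatsink_mid top [ 395.6 -247.9] 324.0 820 0.81
heatsink_mid side [ 403.2 -275. ] 973.0 1722 0.74
insulator_mid top [ 402.  -259.8] 380.0 417 0.82
insulator_mid side [ 404.9 -262.4] 807.0 795 0.79
insulator_mid side [ 404.8 -302.3] 964.0 880 0.45
side crop 271 160 5.0
[596.2 284.7  60.7]
```

View pics/a6.png

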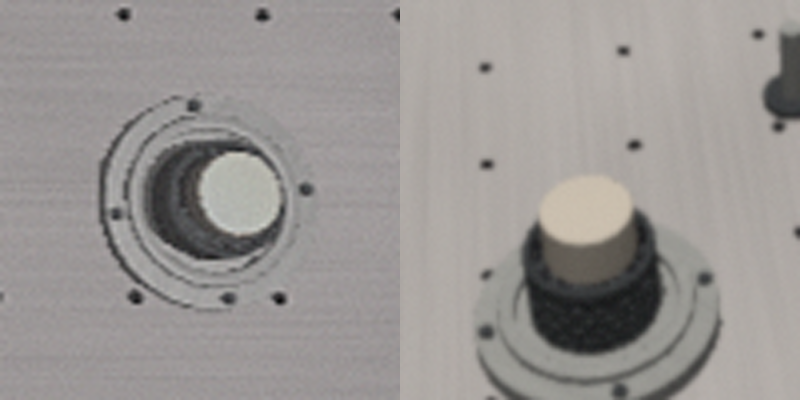

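View pics/a6b.png

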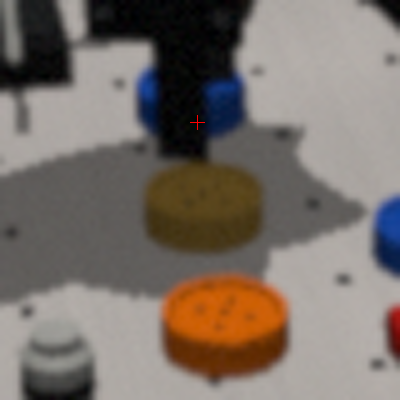

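Call:
drive_tool(commands=[{"dx": 2.5,"dy": 6.5,"dz": 0,"yaw": 0},{"dx": 0,"dy": 0,"dz": -15,"yaw": 0},{"dx": 0,"dy": 0,"dz": -15,"yaw": 0},{"dx": 0,"dy": 0,"dz": -10,"yaw": 0},{"dx": 0,"dy": 0,"dz": 0,"yaw": 0}])

```text
t: 18.65
eef_pos: [597.5, 291.3, 17.8]
tcp_rot: [-3.14, -0.002, 2.809]
ft_force: [-0.4, -1.0, 0.6]
opening: 0.8
```

Call:
drive_tool(commands=[{"dx": 0,"dy": 0,"dz": 0,"yaw": 0},{"dx": 0,"dy": 0,"dz": 0,"yaw": 0}])

```text
t: 18.82
eef_pos: [598.7, 291.6, 20.4]
tcp_rot: [3.141, 0.001, 2.809]
ft_force: [-0.2, -0.2, 0.8]
opening: 0.799
```

Run:
```python
from z import *
zoom("a7.png",[("side",311,200,80)])
```

```text
side crop 271 160 5.0
[598.7 291.6  20.6]
```

View pics/a7.png

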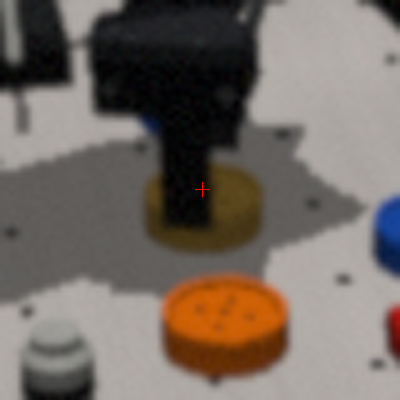

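Call:
drive_tool(commands=[{"dx": 0,"dy": 0,"dz": -9,"yaw": 0},{"dx": 0,"dy": 0,"dz": -5,"yaw": 0},{"dx": 0,"dy": 0,"dz": -3,"yaw": 0},{"dx": 0,"dy": 0,"dz": 0,"yaw": 0},{"dx": 0,"dy": 0,"dz": 0,"yaw": 0}])

```text
t: 19.28
eef_pos: [598.2, 291.3, 2.5]
tcp_rot: [-3.141, -0.0, 2.809]
ft_force: [-1.0, -0.2, 0.4]
opening: 0.804
```

Call:
drive_tool(commands=[{"dx": 0,"dy": 0,"dz": 0,"yaw": 0},{"dx": 0,"dy": 0,"dz": 0,"yaw": 0},{"dx": 0,"dy": 0,"dz": 0,"yaw": 0},{"dx": 0,"dy": 0,"dz": 0,"yaw": 0},{"dx": 0,"dy": 0,"dz": 0,"yaw": 0}], grip=0.3)

```text
t: 19.7
eef_pos: [598.3, 291.3, 3.0]
tcp_rot: [3.141, 0.0, 2.809]
ft_force: [-1.0, -0.5, 2.2]
opening: 0.606
```

Call:
drive_tool(commands=[{"dx": 0,"dy": 0,"dz": 0,"yaw": 0},{"dx": 0,"dy": 0,"dz": 0,"yaw": 0},{"dx": 0,"dy": 0,"dz": 0,"yaw": 0},{"dx": 0,"dy": 0,"dz": 0,"yaw": 0},{"dx": 0,"dy": 0,"dz": 0,"yaw": 0}])

```text
t: 20.12
eef_pos: [598.3, 291.3, 3.0]
tcp_rot: [3.141, 0.0, 2.809]
ft_force: [-1.8, -2.3, 4.8]
opening: 0.603
```

Call:
drive_tool(commands=[{"dx": 0,"dy": 0,"dz": 8,"yaw": 0},{"dx": 0,"dy": 0,"dz": 20,"yaw": 0},{"dx": 0,"dy": 0,"dz": 30,"yaw": 0},{"dx": 0,"dy": 0,"dz": 30,"yaw": 0},{"dx": 0,"dy": 0,"dz": 25,"yaw": 0}])

```text
t: 20.53
eef_pos: [598.3, 291.5, 117.7]
tcp_rot: [3.141, 0.0, 2.809]
ft_force: [0.2, 0.1, -2.4]
opening: 0.603
```

Call:
drive_tool(commands=[{"dx": -7,"dy": -20,"dz": 0,"yaw": 0},{"dx": -11,"dy": -30,"dz": 0,"yaw": 0},{"dx": -12,"dy": -35,"dz": 0,"yaw": 0},{"dx": -12,"dy": -35,"dz": 0,"yaw": 0},{"dx": -12,"dy": -35,"dz": 0,"yaw": 0}])

```text
t: 20.95
eef_pos: [543.3, 135.3, 116.0]
tcp_rot: [3.141, -0.0, 2.809]
ft_force: [1.1, -1.0, -1.7]
opening: 0.604
```

Call:
drive_tool(commands=[{"dx": -12,"dy": -35,"dz": 0,"yaw": 0},{"dx": -12,"dy": -35,"dz": 0,"yaw": 0},{"dx": -12,"dy": -35,"dz": 0,"yaw": 0},{"dx": -12,"dy": -35,"dz": 0,"yaw": 0},{"dx": -12,"dy": -35,"dz": 0,"yaw": 0}])

```text
t: 21.37
eef_pos: [483.4, -40.0, 116.1]
tcp_rot: [3.141, 0.0, 2.809]
ft_force: [0.4, 0.4, -3.3]
opening: 0.602
```

Call:
drive_tool(commands=[{"dx": -12,"dy": -35,"dz": 0,"yaw": 0},{"dx": -12,"dy": -35,"dz": 0,"yaw": 0},{"dx": -12,"dy": -35,"dz": 0,"yaw": 0},{"dx": -12,"dy": -35,"dz": 0,"yaw": 0},{"dx": -12,"dy": -34,"dz": 0,"yaw": 0}])

```text
t: 21.78
eef_pos: [423.5, -214.2, 116.1]
tcp_rot: [3.141, 0.0, 2.809]
ft_force: [0.8, -0.6, -2.3]
opening: 0.605
```

Call:
drive_tool(commands=[{"dx": -10,"dy": -30,"dz": 0,"yaw": 0},{"dx": 0,"dy": 0,"dz": 0,"yaw": 0},{"dx": 0,"dy": 0,"dz": 0,"yaw": 0},{"dx": 0,"dy": 0,"dz": 0,"yaw": 0},{"dx": 0,"dy": 0,"dz": 0,"yaw": 0}])

```text
t: 22.2
eef_pos: [414.5, -241.8, 115.8]
tcp_rot: [3.141, -0.0, 2.81]
ft_force: [-0.1, 0.4, -3.1]
opening: 0.606
```

Call:
drive_tool(commands=[{"dx": -6.5,"dy": -10.4,"dz": 0,"yaw": 0},{"dx": -5,"dy": -9,"dz": 0,"yaw": 0},{"dx": 0,"dy": 0,"dz": -12,"yaw": 0},{"dx": 0,"dy": 0,"dz": -12,"yaw": 0},{"dx": 0,"dy": 0,"dz": -6,"yaw": 0}])

```text
t: 22.62
eef_pos: [402.7, -261.5, 84.9]
tcp_rot: [3.141, -0.001, 2.809]
ft_force: [0.8, 0.0, -2.9]
opening: 0.605
```

Call:
drive_tool(commands=[{"dx": 0,"dy": 0,"dz": 0,"yaw": 0},{"dx": 0,"dy": 0,"dz": 0,"yaw": 0},{"dx": 0,"dy": 0,"dz": 0,"yaw": 0}])

```text
t: 22.87
eef_pos: [403.1, -262.0, 86.2]
tcp_rot: [-3.142, 0.0, 2.809]
ft_force: [-0.5, 0.6, -2.3]
opening: 0.605
```

Run:
```python
from z import *
zoom("a8.png",[("side",247,345,80)])
p=env.state()["eef_pos"]
for d in (58,42): 
    h=p[2]-3 if d==58 else 73
    for z in((h,h+20) if d==58 else(47,73)):
        q=(proj("side",cyl(d,z,z)+np.array([403.0,-261.2,0]))-[207,305]+.5)*5
        print(d,z,q.min(0).round(),q.max(0).round())
```

```text
side crop 207 305 5.0
[ 403.1 -262.1   86.3]
58 83.2800383442462 [ 70. 169.] [270. 314.]
58 103.2800383442462 [ 62. 119.] [266. 263.]
42 47 [110. 275.] [252. 381.]
42 73 [101. 213.] [245. 319.]
```

View pics/a8.png

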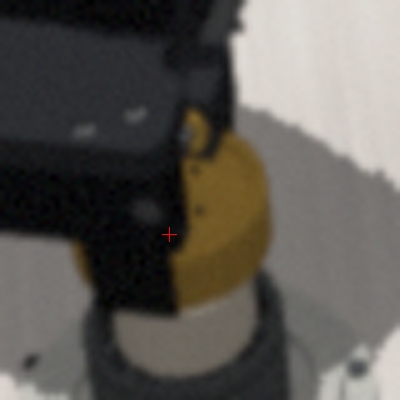

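Call:
drive_tool(commands=[{"dx": 0,"dy": 0.8,"dz": -4,"yaw": 0},{"dx": 0,"dy": 0,"dz": -3,"yaw": 0},{"dx": 0,"dy": 0,"dz": -1,"yaw": 0},{"dx": 0,"dy": 0,"dz": 0,"yaw": 0},{"dx": 0,"dy": 0,"dz": 0,"yaw": 0}])

```text
t: 23.33
eef_pos: [402.8, -261.2, 77.7]
tcp_rot: [3.141, -0.0, 2.809]
ft_force: [0.7, -0.4, -3.5]
opening: 0.606
```

Call:
drive_tool(commands=[{"dx": 0,"dy": 0,"dz": -1,"yaw": 0},{"dx": 0,"dy": 0,"dz": 0,"yaw": 0},{"dx": 0,"dy": 0,"dz": 0,"yaw": 0}])

```text
t: 23.58
eef_pos: [402.8, -261.3, 76.8]
tcp_rot: [3.142, 0.0, 2.809]
ft_force: [-0.9, -0.3, -2.4]
opening: 0.602
```

Call:
drive_tool(commands=[{"dx": 0,"dy": 0,"dz": -1,"yaw": 0},{"dx": 0,"dy": 0,"dz": 0,"yaw": 0},{"dx": 0,"dy": 0,"dz": 0,"yaw": 0}])

```text
t: 23.83
eef_pos: [402.9, -261.3, 75.9]
tcp_rot: [-3.142, 0.0, 2.809]
ft_force: [0.5, 0.4, -0.2]
opening: 0.606
```

Call:
drive_tool(commands=[{"dx": 0,"dy": 0,"dz": -0.3,"yaw": 0},{"dx": 0,"dy": 0,"dz": 0,"yaw": 0},{"dx": 0,"dy": 0,"dz": 0,"yaw": 0}])

```text
t: 24.08
eef_pos: [402.9, -261.3, 75.9]
tcp_rot: [-3.141, 0.001, 2.809]
ft_force: [-1.0, 0.3, 5.4]
opening: 0.605
```

Call:
drive_tool(commands=[{"dx": 0,"dy": 0,"dz": 0,"yaw": 0},{"dx": 0,"dy": 0,"dz": 0,"yaw": 0},{"dx": 0,"dy": 0,"dz": 0,"yaw": 0},{"dx": 0,"dy": 0,"dz": 0,"yaw": 0},{"dx": 0,"dy": 0,"dz": 0,"yaw": 0}], grip=0.85)

```text
t: 24.5
eef_pos: [402.8, -261.2, 75.4]
tcp_rot: [3.141, -0.0, 2.809]
ft_force: [1.4, 0.4, -0.2]
opening: 0.839
```

Call:
drive_tool(commands=[{"dx": 0,"dy": 0,"dz": 10,"yaw": 0},{"dx": 0,"dy": 0,"dz": 20,"yaw": 0},{"dx": 0,"dy": 0,"dz": 30,"yaw": 0},{"dx": 0,"dy": 0,"dz": 20,"yaw": 0},{"dx": 0,"dy": 0,"dz": 10,"yaw": 0}])

```text
t: 24.92
eef_pos: [403.3, -261.6, 167.8]
tcp_rot: [-3.141, 0.003, 2.809]
ft_force: [-0.4, -0.2, 0.1]
opening: 0.85
```

Call:
drive_tool(commands=[{"dx": 6,"dy": 35,"dz": 0,"yaw": 0},{"dx": 6,"dy": 35,"dz": 0,"yaw": -3.4},{"dx": 6,"dy": 35,"dz": 0,"yaw": -5},{"dx": 6,"dy": 35,"dz": 0,"yaw": -5},{"dx": 6,"dy": 35,"dz": 0,"yaw": 0}], grip=0.5)

```text
t: 25.33
eef_pos: [432.7, -84.7, 165.5]
tcp_rot: [3.141, 0.0, 2.569]
ft_force: [0.8, -0.8, -0.3]
opening: 0.557
```

Call:
drive_tool(commands=[{"dx": 6,"dy": 35,"dz": 0,"yaw": 0},{"dx": 6,"dy": 35,"dz": -20,"yaw": 0},{"dx": 6,"dy": 35,"dz": -30,"yaw": 0},{"dx": 0,"dy": 0,"dz": -30,"yaw": 0},{"dx": 0,"dy": 0,"dz": -20,"yaw": 0}])

```text
t: 25.75
eef_pos: [449.7, 17.0, 66.8]
tcp_rot: [-3.141, -0.001, 2.578]
ft_force: [0.4, -0.1, 0.0]
opening: 0.502
```

Call:
drive_tool(commands=[{"dx": 0,"dy": 0,"dz": -10,"yaw": 0},{"dx": 0,"dy": 0,"dz": 0,"yaw": 0},{"dx": 0,"dy": 0,"dz": 0,"yaw": 0},{"dx": 0,"dy": 0,"dz": 0,"yaw": 0}])

```text
t: 26.08
eef_pos: [450.5, 15.0, 59.2]
tcp_rot: [3.141, 0.001, 2.575]
ft_force: [-0.3, 0.6, -0.0]
opening: 0.499
```

Run:
```python
from z import *
zoom("a9.png",[("top",465,330,100),("side",247,345,120)])
for q,s in(("insulator_mid",cyl(42,50,73)),("chuck_mid",cyl(58,73,93))):
  for n in("top","side"):
    for d in env.trace(q,n):
        if abs(d["pixel"][0]-proj(n,[403,-261,80])[0][0])>30: continue
        x,a,b,c=fitxy(n,d["pixels"],s,(403,-260)); print(q,n,np.round(x,1),a,round(b),round(d["conf"],2))
zoom("a9b.png",[("side",261,265,80)])
```

```text
top crop 415 280 4.0
side crop 187 285 3.3333333333333335
[450.6  14.9  59.5]
insulator_mid side [ 405.9 -282.8] 190.0 836 0.78
chuck_mid top [ 401.4 -259.2] 743.0 778 0.74
chuck_mid side [ 402.8 -260.2] 1297.0 1309 0.63
side crop 221 225 5.0
[450.3  15.   59. ]
```

View pics/a9.png

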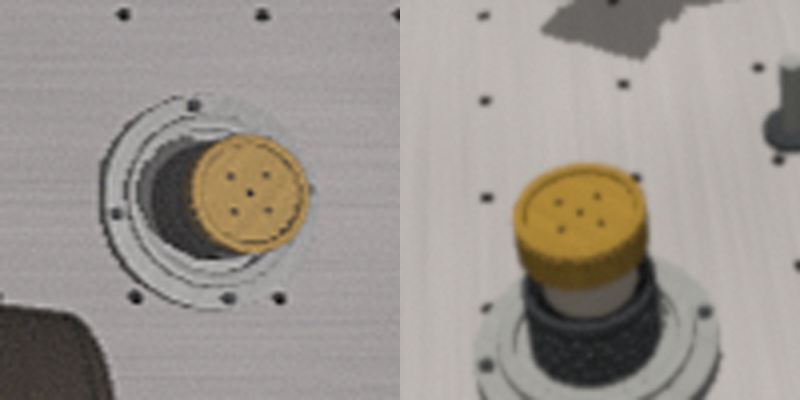

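View pics/a9b.png

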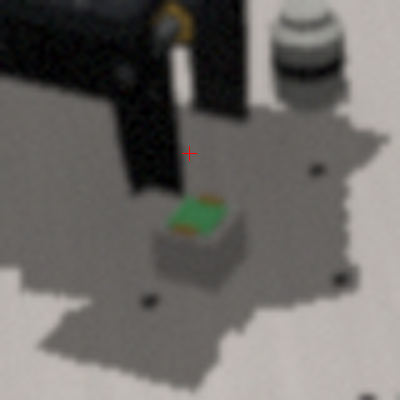

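Call:
drive_tool(commands=[{"dx": 1,"dy": 5,"dz": 0,"yaw": 0},{"dx": 0,"dy": 0,"dz": -15,"yaw": 0},{"dx": 0,"dy": 0,"dz": -10,"yaw": 0},{"dx": 0,"dy": 0,"dz": 0,"yaw": 0},{"dx": 0,"dy": 0,"dz": 0,"yaw": 0}])

```text
t: 26.85
eef_pos: [451.0, 20.4, 33.4]
tcp_rot: [-3.141, -0.001, 2.575]
ft_force: [-0.1, -0.2, 0.9]
opening: 0.5
```

Call:
drive_tool(commands=[{"dx": 0,"dy": 0,"dz": 0,"yaw": 0},{"dx": 0,"dy": 0,"dz": 0,"yaw": 0}])

```text
t: 27.02
eef_pos: [451.5, 20.2, 34.1]
tcp_rot: [3.141, 0.001, 2.575]
ft_force: [0.4, -0.0, 0.1]
opening: 0.496
```

Run:
```python
from z import *
zoom("a10.png",[("side",261,265,60)])
```

```text
side crop 231 235 6.666666666666667
[451.4  20.2  34.1]
```

View pics/a10.png

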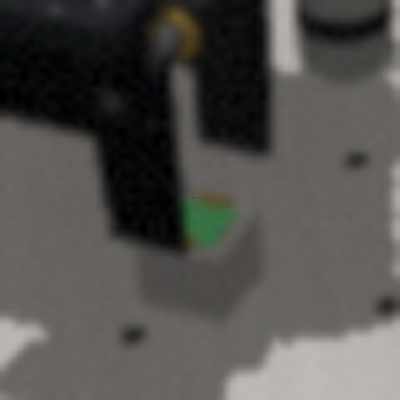

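Call:
drive_tool(commands=[{"dx": 0,"dy": 0,"dz": -10,"yaw": 0},{"dx": 0,"dy": 0,"dz": -10,"yaw": 0},{"dx": 0,"dy": 0,"dz": -6,"yaw": 0},{"dx": 0,"dy": 0,"dz": -2.5,"yaw": 0},{"dx": 0,"dy": 0,"dz": 0,"yaw": 0}])

```text
t: 27.48
eef_pos: [451.1, 20.1, 4.9]
tcp_rot: [-3.141, -0.001, 2.575]
ft_force: [-0.4, -0.4, -0.8]
opening: 0.499
```

Call:
drive_tool(commands=[{"dx": 0,"dy": 0,"dz": 0,"yaw": 0},{"dx": 0,"dy": 0,"dz": 0,"yaw": 0},{"dx": 0,"dy": 0,"dz": 0,"yaw": 0}])

```text
t: 27.73
eef_pos: [451.4, 20.1, 5.5]
tcp_rot: [3.141, 0.001, 2.575]
ft_force: [-0.4, 0.4, 0.2]
opening: 0.502
```

Call:
drive_tool(commands=[{"dx": 0,"dy": 0,"dz": 0,"yaw": 0},{"dx": 0,"dy": 0,"dz": 0,"yaw": 0},{"dx": 0,"dy": 0,"dz": 0,"yaw": 0},{"dx": 0,"dy": 0,"dz": 0,"yaw": 0},{"dx": 0,"dy": 0,"dz": 0,"yaw": 0}], grip=0.1)

```text
t: 28.15
eef_pos: [451.2, 20.1, 5.2]
tcp_rot: [3.141, 0.0, 2.575]
ft_force: [-1.0, 0.0, 1.8]
opening: 0.293
```

Call:
drive_tool(commands=[{"dx": 0,"dy": 0,"dz": 0,"yaw": 0},{"dx": 0,"dy": 0,"dz": 0,"yaw": 0},{"dx": 0,"dy": 0,"dz": 0,"yaw": 0},{"dx": 0,"dy": 0,"dz": 0,"yaw": 0},{"dx": 0,"dy": 0,"dz": 0,"yaw": 0}])

```text
t: 28.57
eef_pos: [451.2, 20.1, 5.2]
tcp_rot: [3.141, 0.0, 2.575]
ft_force: [-0.7, 0.2, 4.2]
opening: 0.294
```

Call:
drive_tool(commands=[{"dx": 0,"dy": 0,"dz": 8,"yaw": 0},{"dx": 0,"dy": 0,"dz": 22,"yaw": 0},{"dx": 0,"dy": 0,"dz": 35,"yaw": 0},{"dx": 0,"dy": 0,"dz": 35,"yaw": 0},{"dx": 0,"dy": 0,"dz": 25,"yaw": 0}])

```text
t: 28.98
eef_pos: [451.2, 20.1, 132.9]
tcp_rot: [3.141, 0.001, 2.575]
ft_force: [0.5, -0.4, -1.0]
opening: 0.293
```

Call:
drive_tool(commands=[{"dx": -4,"dy": -20,"dz": 0,"yaw": 0},{"dx": -5,"dy": -32,"dz": 0,"yaw": 0},{"dx": -6,"dy": -35,"dz": 0,"yaw": 0},{"dx": -6,"dy": -35,"dz": 0,"yaw": 0},{"dx": -6,"dy": -35,"dz": 0,"yaw": 0}])

```text
t: 29.4
eef_pos: [423.5, -138.2, 130.6]
tcp_rot: [3.141, 0.0, 2.576]
ft_force: [2.0, -0.1, -0.7]
opening: 0.295
```

Call:
drive_tool(commands=[{"dx": -6,"dy": -35,"dz": 0,"yaw": 0},{"dx": -6,"dy": -35,"dz": 0,"yaw": 0},{"dx": -6,"dy": -33,"dz": 0,"yaw": 0},{"dx": -3,"dy": -18,"dz": 0,"yaw": 0},{"dx": 0,"dy": 0,"dz": 0,"yaw": 0}])

```text
t: 29.82
eef_pos: [402.7, -261.0, 130.4]
tcp_rot: [-3.141, 0.001, 2.572]
ft_force: [0.2, -0.1, -1.2]
opening: 0.294
```

Call:
drive_tool(commands=[{"dx": 0,"dy": 0,"dz": 0,"yaw": 0},{"dx": 0,"dy": 0,"dz": 0,"yaw": 0},{"dx": 0,"dy": 0,"dz": 0,"yaw": 0}])

```text
t: 30.07
eef_pos: [403.2, -256.8, 130.2]
tcp_rot: [3.141, -0.0, 2.576]
ft_force: [-0.8, 0.4, 0.2]
opening: 0.288
```

Call:
drive_tool(commands=[{"dx": 0,"dy": -4.2,"dz": 0,"yaw": 0},{"dx": 0,"dy": 0,"dz": -12,"yaw": 0},{"dx": 0,"dy": 0,"dz": -10,"yaw": 0},{"dx": 0,"dy": 0,"dz": -5,"yaw": 0},{"dx": 0,"dy": 0,"dz": 0,"yaw": 0}])

```text
t: 30.48
eef_pos: [403.1, -261.4, 102.3]
tcp_rot: [3.141, -0.002, 2.576]
ft_force: [-0.1, 0.2, -0.2]
opening: 0.297
```

Call:
drive_tool(commands=[{"dx": 0,"dy": 0,"dz": 0,"yaw": 0},{"dx": 0,"dy": 0,"dz": 0,"yaw": 0}])

```text
t: 30.65
eef_pos: [403.4, -262.1, 103.5]
tcp_rot: [3.142, 0.0, 2.575]
ft_force: [0.6, 0.6, 0.1]
opening: 0.293
```

Run:
```python
from z import *
zoom("b1.png",[("side",247,335,80)])
```

```text
side crop 207 295 5.0
[ 403.4 -262.1  103.6]
```

View pics/b1.png

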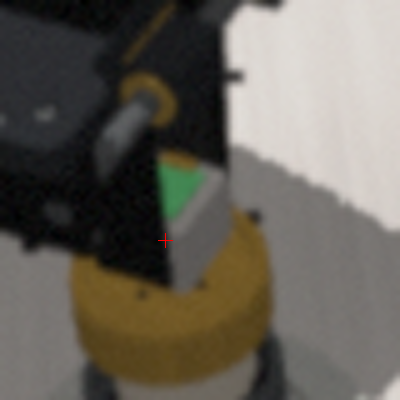

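Call:
drive_tool(commands=[{"dx": 0,"dy": 0.8,"dz": -3,"yaw": 0},{"dx": 0,"dy": 0,"dz": -2,"yaw": 0},{"dx": 0,"dy": 0,"dz": -1,"yaw": 0},{"dx": 0,"dy": 0,"dz": 0,"yaw": 0},{"dx": 0,"dy": 0,"dz": 0,"yaw": 0}])

```text
t: 31.12
eef_pos: [403.2, -261.3, 97.0]
tcp_rot: [3.141, -0.0, 2.575]
ft_force: [-0.1, 0.3, -0.5]
opening: 0.294
```

Call:
drive_tool(commands=[{"dx": 0,"dy": 0,"dz": -1,"yaw": 0},{"dx": 0,"dy": 0,"dz": 0,"yaw": 0},{"dx": 0,"dy": 0,"dz": 0,"yaw": 0}])

```text
t: 31.37
eef_pos: [403.2, -261.3, 96.1]
tcp_rot: [3.141, -0.0, 2.575]
ft_force: [0.5, -0.2, -0.7]
opening: 0.294
```

Call:
drive_tool(commands=[{"dx": 0,"dy": 0,"dz": -1,"yaw": 0},{"dx": 0,"dy": 0,"dz": 0,"yaw": 0},{"dx": 0,"dy": 0,"dz": 0,"yaw": 0}])

```text
t: 31.62
eef_pos: [403.3, -261.3, 95.2]
tcp_rot: [3.142, 0.0, 2.575]
ft_force: [-0.5, -0.7, 1.8]
opening: 0.292
```

Call:
drive_tool(commands=[{"dx": 0,"dy": 0,"dz": 0,"yaw": 0},{"dx": 0,"dy": 0,"dz": 0,"yaw": 0},{"dx": 0,"dy": 0,"dz": 0,"yaw": 0},{"dx": 0,"dy": 0,"dz": 0,"yaw": 0},{"dx": 0,"dy": 0,"dz": 0,"yaw": 0}], grip=0.5)

```text
t: 32.03
eef_pos: [403.2, -261.3, 95.0]
tcp_rot: [3.141, -0.0, 2.575]
ft_force: [-0.9, -0.8, -0.5]
opening: 0.494
```

Call:
drive_tool(commands=[{"dx": 0,"dy": 0,"dz": 10,"yaw": 0},{"dx": 0,"dy": 0,"dz": 20,"yaw": 0},{"dx": 0,"dy": 0,"dz": 30,"yaw": 0},{"dx": 0,"dy": 0,"dz": 30,"yaw": 0},{"dx": 0,"dy": 0,"dz": 20,"yaw": 0}])

```text
t: 32.45
eef_pos: [403.5, -261.4, 207.5]
tcp_rot: [-3.141, 0.002, 2.575]
ft_force: [-0.5, -0.7, 0.0]
opening: 0.499
```

Call:
drive_tool(commands=[{"dx": 6,"dy": 35,"dz": 0,"yaw": 0},{"dx": 6,"dy": 35,"dz": 0,"yaw": 0},{"dx": 6,"dy": 35,"dz": 0,"yaw": 0},{"dx": 6,"dy": 35,"dz": 0,"yaw": 0},{"dx": 6,"dy": 35,"dz": 0,"yaw": 0}])

```text
t: 32.87
eef_pos: [433.1, -84.7, 205.2]
tcp_rot: [3.141, 0.0, 2.574]
ft_force: [1.7, -0.2, 0.1]
opening: 0.5
```

Call:
drive_tool(commands=[{"dx": 6,"dy": 35,"dz": 0,"yaw": 0},{"dx": 6,"dy": 35,"dz": 0,"yaw": 0},{"dx": 6,"dy": 35,"dz": 0,"yaw": 0},{"dx": 0,"dy": 0,"dz": 0,"yaw": 0},{"dx": 0,"dy": 0,"dz": 0,"yaw": 0}])

```text
t: 33.28
eef_pos: [451.1, 20.2, 205.0]
tcp_rot: [-3.142, -0.0, 2.579]
ft_force: [-0.4, 0.4, -0.8]
opening: 0.497
```

Run:
```python
from z import *
zoom("b2.png",[("top",465,330,80),("side",247,335,100)])
snap("top","t9.png");snap("side","s9.png")
for q,s in(("heatsink_mid",cyl(60,12,50)),("chuck_mid",cyl(58,73,93)),("carrier_mid",box(28,92,115,np.radians(57.5)))):
  for n in("top","side"):
    for d in env.trace(q,n):
        if abs(d["pixel"][0]-proj(n,[403,-261,80])[0][0])>30: continue
        x,a,b,c=fitxy(n,d["pixels"],s,(403,-260)); print(q,n,np.round(x,1),a,round(b),round(d["conf"],2))
```

```text
top crop 425 290 5.0
side crop 197 285 4.0
[451.1  18.4 205. ]
heatsink_mid top [ 395.7 -240.8] 279.0 817 0.62
heatsink_mid side [ 404.2 -276.5] 975.0 1727 0.77
chuck_mid top [ 403.  -258.5] 606.0 777 0.85
chuck_mid side [ 404.3 -272.7] 716.0 1352 0.77
carrier_mid top [ 401.7 -260.9] 275.0 287 0.6
carrier_mid side [ 403.7 -262.4] 597.0 599 0.62
```

View pics/b2.png

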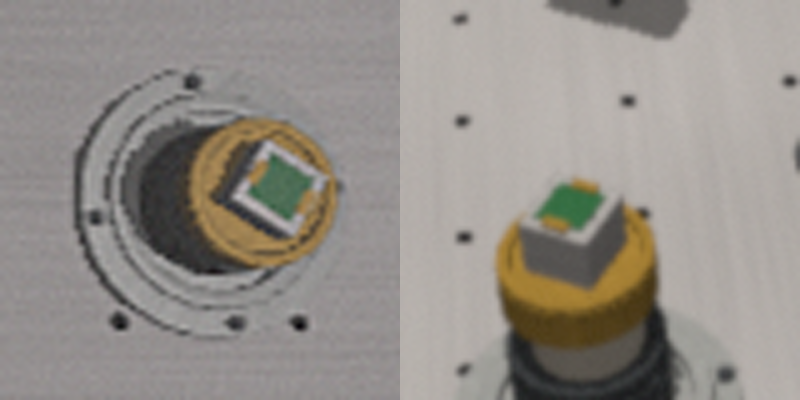

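View pics/s9.png

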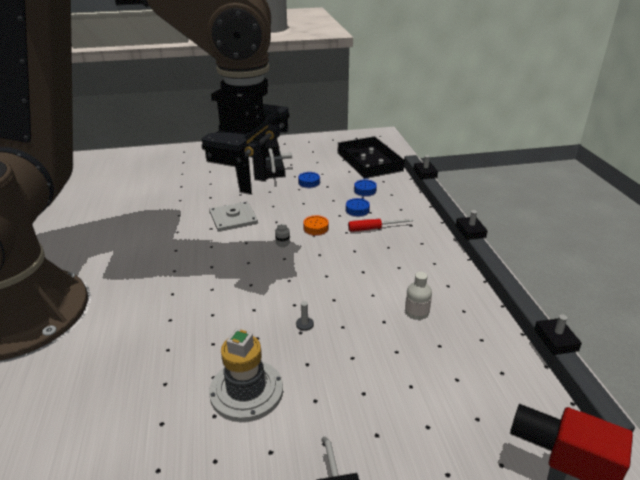

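The stack is upright and centred, with the carrier in the recess at side (240,340). The bystanders sit at the same pixels as at the start, so I'm handing in.

Run:
```python
from cell import env
print(env.job_done(), env.state()["t"])
```

```text
the job is handed in; nothing more can be done
the job is handed in; nothing more can be done
```

The stage is built and handed in at about 33 s of the 144 s allowed: heat sink, spacer, brass chuck and sample carrier, in that order. `env.job_done()` reports no verdict.

- **Seating:** each part touched down at the TCP height expected for full seating: 22.6, 51.7, 75.9 and 95.2 mm. Contact forces stayed low, at most 5.4 N. Every part was released only after contact.
- **Last pictures:** the stack stands upright and centred, with the carrier flat inside the chuck's recess and the gripper clear. In the side view the objective, post, bottle, screwdriver and the look-alike discs appear unmoved; I judged that by eye.
- **Disagreements:**
  - The top and side cameras differed by 2–4 mm throughout. I mostly averaged them, and corrected the last pick using the heat sink's known placed position.
  - Fits on partly hidden parts, such as the heat sink and the chuck once covered, were off by up to about 20 mm. I disregarded those.
  - The unhidden fits put the chuck about 1 mm (top) to 3 mm (side) from the spacer's centre, and the carrier within about 2 mm of the target axis.

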